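# Present a loose film spool to the bench scanner on a carrying tray

## Robot

A 7-joint arm with a two-finger parallel gripper is mounted at the origin on the work surface. World frame = base frame: x ahead of the robot, y to its left, z up, the work surface at z = 0. Lengths are in m, angles in rad, forces in N, time in s.
With the tool pointing down it reaches from about 0.4 to 0.85 m from the base axis. Payload 10.4 kg.
Tool frame: the origin (TCP) lies midway between the tips of the shut fingers; the grasp point (between the pads) lies 19 mm behind it; z points along the fingers, y is the line along which they close (so a half turn about z gives the same grasp; the last joint's range is limited). The gripper opens to 87 mm and grips with 3 to 60 N. Pads are 19 mm wide; open, the fingers measure 117 mm over their backs; the gripper's body (75 mm by 190 mm) begins 51 mm behind the grasp point.
Start: joints at [1.2, 0.332, -0.065, 1.46, 0.022, 1.35, -0.088], TCP at [0.213, -0.588, 0.223] pointing down, gripper open.
Joint ranges: [-2.6, 2.6], [-0.5, 2.12], [-1.47, 1.34], [0.16, 2.42], [-1.27, 4.41], [0.06, 2.06], [-2.6, 2.6]. Speed limits (rad/s): [2.22, 2.22, 2.79, 2.79, 3.14, 3.14, 3.14].

## Interface

Orientations are given as a unit quaternion [x, y, z, w].
In Python, from rig import env gives the robot as it stands.
- The arm moves only by the tool carry_out, never from a script. Its arguments are lists of equal length, an entry for each row: "fingers": the closure, from -1 (fully open) to 1 (shut); "dp": the shift along the tool's x, y, z in units of 0.04 m (1.0 is 0.04 m), a list of three; "roll": the turn about the tool's z in units of 0.08 rad (1.0 is 0.08 rad). A call has 1 to 20 rows; each row shifts and turns the commanded pose from where the row before left it, along the tool's axes as they then stand; what a row does not reach is not made up. A row lasts 1/10 s, in which the tool goes at most 50 mm and 8.59 degrees, less where a joint would pass 70% of its speed; a pose out of reach is approached as far as the arm can. A call with a number of a shift or a turn outside -1 to 1 is refused whole. A call with a gripper value outside its range is refused whole. The fingers move at their own pace and stop on an object; "force" is the grip in N (left out, the last holds). Time passes only in rows, so rows that do not move let the fingers close. It gives the time, the measured TCP pose, the force, the opening and the grip force at its end, in the units of the state.
- env.sense(): the state, without advancing time (a new reading comes with each control period).
- env.capture(name): name is "side" or "top"; returns the picture (420x560x3 uint8, blue, green, red); there is no depth.
- env.camera_model(name): a dict with "fx", "fy", "cx", "cy" (pixels), "xyz" and "orientation" of the camera in the world. Camera axes: x right, y down, z forward; pixel columns grow to the right and rows downward; lengths in m; the calibration is good to about 2 mm. A picture is of the moment at which its call begins. camera_model takes no time and is no camera call.
- env.sign_off(): hands the job in; it is judged then, once.
The state is a dict: "t": time; "q": joint angles; "dq": joint speeds; "joint_torque": joint torques, N m; "tool_pos": TCP position; "orientation": TCP orientation; "wrist_force": force on the tool from outside, world axes, zero at the start; "wrist_torque": the same for the moment, N m; "opening": opening from 0.0 (shut) to 1.0 (fully open); "grasp_force": force on a finger pad.
Only numpy, scipy, OpenCV 4.12 (cv2) and the standard library are available. Lean on these libraries where they do the work, as an engineer would, in place of code of your own. Each camera call takes 0.05 s, during which the arm holds its last target. There are 200 camera calls.

## Task

Lift the carrying tray by its upright grip and, still on its own side of the bench, roll the loose film spool over the tray's clear window and keep it there for a couple of seconds; then carry the tray across and hold it low over the scanner without touching it, with the spool steady over both the tray's window and the middle of the scanner glass for a good three seconds, and finish still holding it there. Never let the spool roll against the red end buffers or out of its lane, do not touch the spool with the gripper, keep the tray nearly level, and leave the film can, tape case and splicer alone.

Things in the scene. Friction and masses are not known exactly. Their poses are not given: they have to be found in the camera images.
- tray: Blue carrying tray, 184 x 350 mm, 0.6 kg. Origin: centre of its underside; y along its long side, z up. The rolling lane (along y, centred at x = +65 mm, flat floor 5 mm above the origin) is on the side away from the robot; a steel counterweight on the -x side balances the spool about the grip. Keep its tilt under 0.3 rad, and under 0.15 rad over the scanner.
- tray_grip (a point): Where to take the tray: on the axis of the upright black rubber grip in its middle, 115 mm above the tray's origin. A block 30 mm (tray x) by 40 mm (tray y), top 135 mm above the tray's underside; fingers may close along either direction, and with tips 80 mm or more above the underside they clear the spool. Axes as the tray's.
- tray_window (a point): Middle of the lane's clear window, on the lane floor (tray x 65, y 0, z 5 mm); axes as the tray's. The window is 40 mm long along y, between white marks: the spool is over it when its centre is within 20 mm of the middle along y. The lane's guides are 42 mm apart, tops 19 mm above the tray's underside.
- tray_buffer (a point): Inner face of the red buffer block that ends the lane at +y (tray y = +165 mm), 50 mm high; a like one stands at y = -165 mm. The spool would touch them with its centre at y = +/-130 mm; past 127 mm counts as rolling against them.
- spool: Loose spool, radius 35 mm, 36 mm wide, 0.18 kg (hidden, within a third), in lane at tray y +50 to +85 mm. Origin: its centre, 40 mm above the tray's origin; x: axle, along tray x; y, z turn with it. Rolls freely: acceleration along the lane relative to the tray = about 0.72 x (9.81 x tilt towards the lower end, rad - tray's acceleration); resistance balances only ~0.006 rad of tilt.
- scanner: Black flat bench scanner fixed to the bench, 200 x 200 x 30 mm, with a green glass 130 x 130 mm in its top with a thin red cross, and two yellow bars along its edges. Origin: centre of its underside; z up.
- scanner_glass (a point): Middle of the scanner glass, on its top face, 30 mm above the bench. The spool's centre must be held within 40 mm of it horizontally, with the tray's underside 40 to 150 mm above the bench surface (10 to 120 mm above the glass).
- film_can: Flat steel film can lying on the bench, bystander, 110 mm diameter, 26 mm high. Origin: centre of its underside.
- tape_case: Black tape case with a paper label lying on the bench, bystander, 120 x 190 x 32 mm. Origin: centre of its underside.
- splicer: Aluminium film splicing block with an orange arm, bystander, 70 x 150 mm, 43 mm high. Origin: centre of its underside.
Not all that is in view belongs to the job. Leave any pink or purple look-alike of the spool alone.

How it is judged:
By the outcome, as a careful person would: the job done as asked, in the order asked, and still so for the second after the job is handed in, while the arm keeps its last pose, push and grip.
It also fails if it takes over 66 s, if anything falls off the work surface, if the arm or the gripper's body presses on something with over 40 N, if the wrist force passes 120 N, or if a joint passes its speed limit or range.

## Working session

There is one attempt and no reset: what is moved stays moved. The work goes in short steps, Python scripts to look and compute and a tool call to move; the robot and the scene stay as the last step left them, time stands still between calls to the robot, and variables do not carry over. Pictures are saved under pics/ and viewed, at most 10 in all, crops included, and the job is handed in when it is done.

Besides the shell and the picture viewer there is one more tool, called after "Call:" as name(argument=value, ...) on one line, values as JSON. carry_out: Moves the arm, as the interface text tells. Shifts and turns lie within -1 to 1; 1 stands for 0.04 m of shift or 0.08 rad of turn. Its arguments: {"type":"object","properties":{"fingers":{"type":"array","items":{"type":"number"}},"dp":{"type":"array","items":{"type":"array","items":{"type":"number"}}},"roll":{"type":"array","items":{"type":"number"}},"force":{"type":"number"}},"required":["fingers","dp","roll"]}

```bash
ls; mkdir -p pics
python3 - <<'E'
from rig import env
import cv2
s=env.sense();print({k:s[k] for k in('t','tool_pos','orientation','opening','q')})
for n in('side','top'):
    cv2.imwrite(f'pics/{n}0.png',env.capture(n));print(n,env.camera_model(n))
E
```

```text
pics
{'t': 0.0, 'tool_pos': array([ 0.21290657, -0.58723011,  0.22177543]), 'orientation': array([ 9.84909911e-01,  1.73066477e-01, -1.41104973e-04, -6.64987853e-04]), 'opening': 1.0036965666774091, 'q': array([ 1.20038758,  0.33286244, -0.06471463,  1.46090868,  0.02159113,
        1.34987623, -0.08845628])}
side {'fx': 479.5572311783688, 'fy': 479.5572311783688, 'cx': 281.5574215091578, 'cy': 206.97656688794103, 'xyz': array([0.01259086, 0.60052441, 0.77928456]), 'orientation': array([-0.27679541,  0.85721329, -0.41052303,  0.14156456])}
top {'fx': 510.34468894766377, 'fy': 510.34468894766377, 'cx': 266.3272099948782, 'cy': 208.59893630016163, 'xyz': array([ 0.43747894, -0.12574977,  1.49753004]), 'orientation': array([ 0.71386243, -0.69960821,  0.01351549, -0.02767887])}
```

View pics/top0.png

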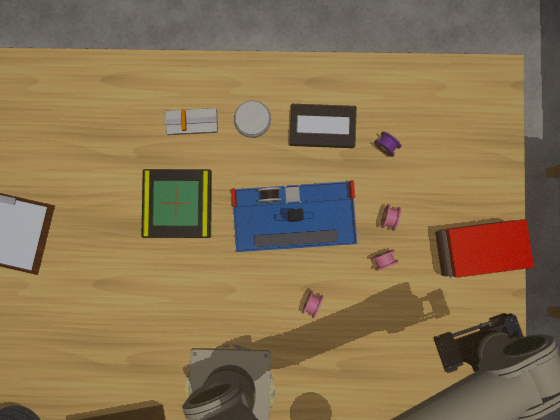

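View pics/side0.png

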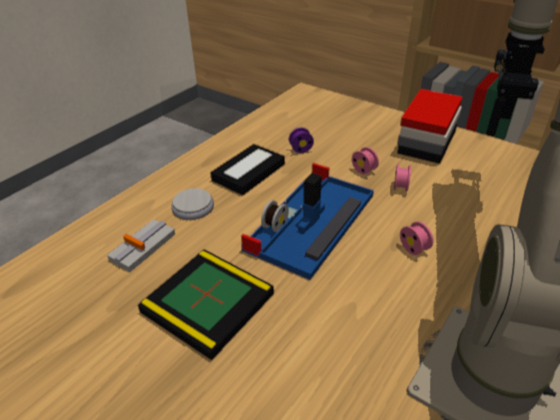

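The top view shows the tray with its grip top near (293,215), the spool at (270,195) and the window at (292,194). The scanner cross is at (176,203), and the can, case and splicer are above the tray and scanner. The side view shows the grip top near (313,177), the spool at (275,216) and the scanner cross at (207,293). The pink and purple spools are decoys.

```bash
cat > h.py <<'E'
import cv2,numpy as np
from scipy.spatial.transform import Rotation as R
from rig import env
def ray(n,u,v):
    c=env.camera_model(n);d=R.from_quat(c['orientation']).apply([(u-c['cx'])/c['fx'],(v-c['cy'])/c['fy'],1]);return np.array(c['xyz']),d
def onz(n,u,v,z):
    o,d=ray(n,u,v);return o+d*(z-o[2])/d[2]
def two(p,q):
    (a,d),(b,e)=ray('top',*p),ray('side',*q)
    s=np.linalg.lstsq(np.c_[d,-e],b-a,rcond=None)[0];x,y=a+s[0]*d,b+s[1]*e
    return (x+y)/2,np.linalg.norm(x-y)
def big(m,roi=None):
    if roi is not None:
        k=np.zeros_like(m);x0,y0,x1,y1=roi;k[y0:y1,x0:x1]=m[y0:y1,x0:x1];m=k
    c=cv2.findContours(m,cv2.RETR_EXTERNAL,cv2.CHAIN_APPROX_NONE)[0]
    return sorted(c,key=cv2.contourArea)[::-1]
def hsv(im,lo,hi): return cv2.inRange(cv2.cvtColor(im,cv2.COLOR_BGR2HSV),np.array(lo),np.array(hi))
E
python3 - <<'E'
from h import *
T=cv2.imread('pics/top0.png');S=cv2.imread('pics/side0.png')
# scanner glass
g=[]
for n,I in(('top',T),('side',S)):
    c=big(hsv(I,(50,80,40),(90,255,255)))[0];h=cv2.convexHull(c);ap=cv2.approxPolyDP(h,8,True)[:,0].astype(float)
    if len(ap)==4:
        l1=np.cross([*ap[0],1],[*ap[2],1]);l2=np.cross([*ap[1],1],[*ap[3],1]);x=np.cross(l1,l2);g.append(x[:2]/x[2])
    print(n,ap.tolist())
print('glass',g,two(*g),onz('top',*g[0],.03))
# red buffers
for n,I in(('top',T),('side',S)):
    m=hsv(I,(0,150,80),(6,255,255))|hsv(I,(174,150,80),(180,255,255))
    for c in big(m)[:4]: print(n,'red',cv2.minAreaRect(c),cv2.contourArea(c))
# blue tray outline in top
c=big(hsv(T,(100,120,60),(125,255,255)))[0];r=cv2.minAreaRect(c);b=cv2.boxPoints(r)
P=np.array([onz('top',*p,.005) for p in b]);print('tray',r,P.round(4).tolist(),P.mean(0))
e=P-np.roll(P,1,0);print('edges',np.linalg.norm(e,axis=1),np.degrees(np.arctan2(e[:,1],e[:,0])))
# grip: dark
for n,I,roi in(('top',T,(270,200,320,230)),('side',S,(296,165,335,215))):
    c=big(cv2.inRange(I.max(2),0,45),roi)[0];print(n,'grip',cv2.boundingRect(c),cv2.minAreaRect(c))
cv2.imwrite('pics/z0.png',np.hstack([cv2.resize(T[170:260,220:365],None,fx=2.7,fy=5,interpolation=2)[:,:390],cv2.resize(S[150:280,235:380],None,fx=2.7,fy=450/130,interpolation=2)]))
cv2.imwrite('pics/z0.png',np.hstack([cv2.resize(I[y:y+100,x:x+100],(400,400),interpolation=2) for I,x,y in((T,245,160),(S,240,155))]))
E
```

```text
top [[198.0, 181.0], [197.0, 225.0], [153.0, 224.0], [154.0, 181.0]]
side [[204.0, 262.0], [250.0, 286.0], [209.0, 330.0], [161.0, 301.0]]
glass [array([175.24732306, 202.74144685]), array([206.30618574, 293.364126  ])] (array([0.53447236, 0.16794452, 0.03237883]), np.float64(7.487903555671709e-05)) [0.53460074 0.16839678 0.03      ]
top red ((490.00421142578125, 248.03172302246094), (49.07700729370117, 81.96563720703125), 82.64761352539062) 3747.0
top red ((351.6911926269531, 188.98529052734375), (17.870285034179688, 3.6814322471618652), 85.60128784179688) 45.5
top red ((233.5, 197.5), (17.0, 3.0), 90.0) 41.0
top red ((175.0, 202.5), (1.0, 0.0), -90.0) 0.0
side red ((430.95880126953125, 110.435302734375), (54.1241569519043, 41.43372344970703), 12.528807640075684) 1790.0
side red ((479.3916015625, 99.62481689453125), (15.17827033996582, 62.6822509765625), 22.543060302734375) 553.5
side red ((250.45689392089844, 243.76724243164062), (22.453405380249023, 14.443709373474121), 23.198591232299805) 239.5
side red ((319.44866943359375, 171.29190063476562), (17.204023361206055, 12.6456937789917), 17.10272979736328) 130.0
tray ((293.8337097167969, 216.33905029296875), (62.09387969970703, 119.7500228881836), 86.05481719970703) [[0.5786, 0.0073, 0.005], [0.6094, -0.3426, 0.005], [0.4286, -0.357, 0.005], [0.3973, -0.0097, 0.005]] [ 0.50345555 -0.17550381  0.005     ]
edges [0.18204194 0.35123487 0.1813931  0.34869769] [   5.3479662   -84.9627717  -175.45253116   95.14449002]
top grip (288, 210, 15, 12) ((295.0, 215.5), (11.0, 14.0), 90.0)
side grip (303, 174, 19, 32) ((312.0, 189.5), (31.0, 18.0), 90.0)
```

View pics/z0.png

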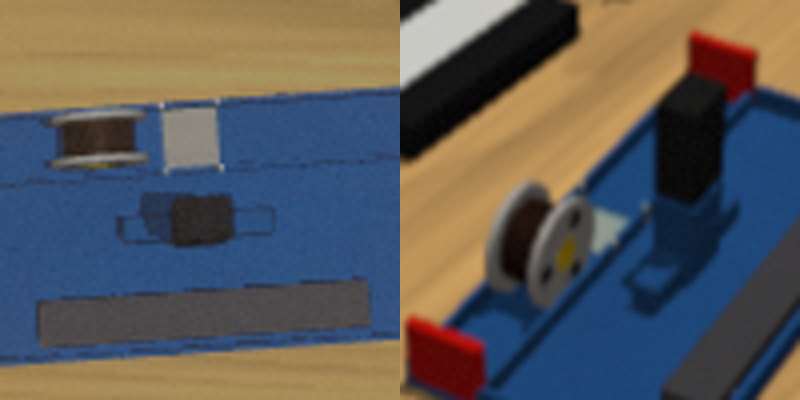

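The left crop shows the grip top face centred near (295.5,215.5) in the top picture, with the spool left of the window. In the right crop the grip top face centres near (313,177) in the side picture.

Run:
```python
from h import *
print(two((295.5,215.5),(313,177)))
print('grip onz',onz('top',295.5,215.5,.135))
# spool: mean between outer flanges; crop box x 50..147,y 107..172
print('spool',onz('top',245+98/4,160+137/4,.06),two((269.5,194.5),(240+140/4,155+245/4)))
print('window',onz('top',245+191/4,160+137/4,.005))
s=env.sense();M=R.from_quat(s['orientation']).as_matrix();print(M.round(4))
y=np.radians(5.1)
print(two((351.7,189),(319.4,171.3)),two((233.5,197.5),(250.4,243.8)))
```

```text
(array([ 0.50070694, -0.17504334,  0.13915372]), np.float64(0.0026523620859795877))
grip onz [ 0.4997648  -0.17588755  0.135     ]
spool [ 0.5618434  -0.10419599  0.06      ] (array([ 0.56269753, -0.10403879,  0.03949615]), np.float64(0.00048299659383944194))
window [ 0.56790022 -0.1715323   0.005     ]
[[ 9.401e-01  3.408e-01 -5.000e-04]
 [ 3.408e-01 -9.401e-01  1.200e-03]
 [-0.000e+00 -1.300e-03 -1.000e+00]]
(array([ 0.58481194, -0.33948781,  0.03039853]), np.float64(0.001743005590179843)) (array([5.53526889e-01, 3.06219376e-04, 3.28134901e-02]), np.float64(0.0017410860117536733))
```

Call:
carry_out(fingers=[-1,-1,-1,-1,-1,-1,-1,-1,-1,-1,-1,-1,-1,-1,-1,-1,-1,-1,-1,-1], dp=[[0,0,0],[0,0,0],[0,0,0],[0,0,0],[0.5,-0.6,0],[0.5,-0.6,0],[0.5,-0.6,0],[0.5,-0.6,0],[0.5,-0.6,0],[0.5,-0.6,0],[0.5,-0.6,0],[0.5,-0.6,0],[0.5,-0.6,0],[0.5,-0.6,0],[0.5,-0.6,0],[0.5,-0.6,0],[0.5,-0.6,0],[0.5,-0.6,0],[0.5,-0.6,0],[0.5,-0.6,0]], roll=[0.8,0.8,0.8,0.8,0,0,0,0,0,0,0,0,0,0,0,0,0,0,0,0])

```text
t: 2.1
tool_pos: [0.4969, -0.1747, 0.2223]
orientation: [0.999, 0.046, -0.0, -0.0]
wrist_force: [0.3, -0.2, 0.1]
opening: 1.0
grasp_force: 0.0
```

Call:
carry_out(fingers=[-1,-1], dp=[[0,0,0],[0,0,0]], roll=[0,0])

```text
t: 2.3
tool_pos: [0.4964, -0.1755, 0.2222]
orientation: [0.999, 0.047, -0.0, -0.0]
wrist_force: [-0.5, 0.2, -0.0]
opening: 1.002
grasp_force: 0.0
```

```bash
cat >> h.py <<'E'
def go(x,y,z):
    s=env.sense();M=R.from_quat(s['orientation']).as_matrix()
    print('t',s['t'],'pos',s['tool_pos'].round(4),'yaw',np.degrees(np.arctan2(M[1,0],M[0,0])),'tilt',M[:2,2].round(4))
    print('units',(M.T@(np.array([x,y,z])-s['tool_pos'])/.04).round(3))
E
python3 -c "
from h import *
go(.501,-.176,.098)"
```

```text
t 2.3 pos [ 0.4964 -0.1755  0.2222] yaw 5.336690407095135 tilt [-0.0007  0.0001]
units [0.115 0.022 3.105]
```

Call:
carry_out(fingers=[-1,-1,-1,-1,-1,-1,-1,-1,-1], dp=[[0.1,0,0],[0,0,0.5],[0,0,0.5],[0,0,0.5],[0,0,0.5],[0,0,0.5],[0,0,0.4],[0,0,0.2],[0,0,0]], roll=[0,0,0,0,0,0,0,0,0])

```text
t: 3.2
tool_pos: [0.4996, -0.1762, 0.0977]
orientation: [0.999, 0.045, -0.001, -0.0]
wrist_force: [-0.2, 0.0, 0.0]
opening: 1.0
grasp_force: 0.0
```

Call:
carry_out(fingers=[-0.6,-0.4,-0.2,-0.1,0,0.05,0.1,0.15,0.2,0.3,0.4,0.5,0.6], dp=[[0,0,0],[0,0,0],[0,0,0],[0,0,0],[0,0,0],[0,0,0],[0,0,0],[0,0,0],[0,0,0],[0,0,0],[0,0,0],[0,0,0],[0,0,0]], roll=[0,0,0,0,0,0,0,0,0,0,0,0,0], force=45)

```text
t: 4.5
tool_pos: [0.5005, -0.1757, 0.0986]
orientation: [0.999, 0.046, 0.0, 0.0]
wrist_force: [0.5, -4.5, -0.2]
opening: 0.454
grasp_force: 45.0
```

Call:
carry_out(fingers=[0.6,0.6,0.6,0.6,0.6], dp=[[0,0,-0.1],[0,0,-0.2],[0,0,-0.2],[0,0,-0.1],[0,0,0]], roll=[0,0,0,0,0])

```text
t: 5.0
tool_pos: [0.5009, -0.1755, 0.1234]
orientation: [0.999, 0.046, 0.001, 0.0]
wrist_force: [0.3, 0.2, -8.4]
opening: 0.457
grasp_force: 45.0
```

Run:
```python
from h import *
I=[env.capture(n) for n in('side','top')]
for n,i in zip(('side','top'),I): cv2.imwrite(f'pics/{n}1.png',i)
S,T=I
cv2.imwrite('pics/z1.png',np.hstack([cv2.resize(T[150:270,225:365],(400,343),interpolation=2),cv2.resize(S[140:260,235:375],(400,343),interpolation=2)]))
go(.5,-.176,.12); s=env.sense();print(s['wrist_force'],s['wrist_torque'])
```

```text
t 5.1 pos [ 0.5004 -0.1754  0.1225] yaw 5.264065696675519 tilt [-0.0001 -0.0001]
units [-0.011  0.013  0.063]
[ 0.60910561  0.6052773  -7.66370341] [-0.06969517  0.0128856  -0.04239918]
```

View pics/z1.png

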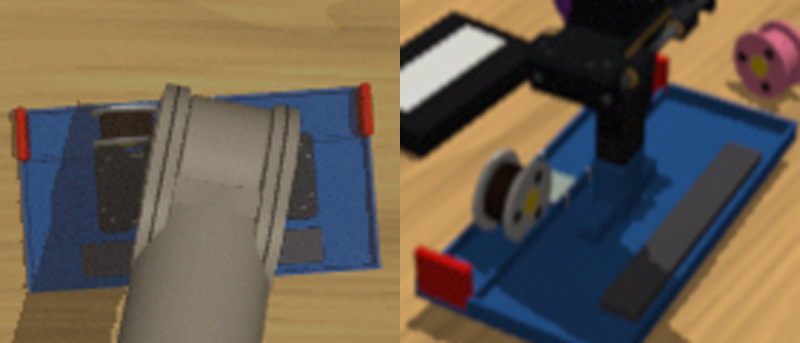

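The left crop shows the arm covering part of the tray in the top view. In the right crop the spool's yellow hub is clear at about side pixel (282,211), still left of the window, so I'll track the hub in the side view.

```bash
cat >> h.py <<'E'
DZ=.0986
def proj(n,p):
    c=env.camera_model(n);a=R.from_quat(c['orientation']).inv().apply(np.array(p)-c['xyz']);return np.array([c['cx']+c['fx']*a[0]/a[2],c['cy']+c['fy']*a[1]/a[2]])
def spool(I=None,s=None):
    "tray-frame position of the spool's near hub (x about .047), from the side view"
    if s is None: s=env.sense()
    if I is None: I=env.capture('side')
    M=R.from_quat(s['orientation']).as_matrix();th=np.arctan2(M[1,0],M[0,0])
    C,Sn=np.cos(th),np.sin(th);A=np.array([[C,-Sn],[Sn,C]]);p=s['tool_pos'];z=p[2]-DZ+.04
    W=lambda x,y:np.array([*(p[:2]+A@[x,y]),z])
    m=hsv(I,(20,120,90),(34,255,255));k=np.zeros_like(m)
    L=[proj('side',W(.047,y)).astype(int) for y in(-.13,.13)]
    cv2.line(k,tuple(map(int,L[0])),tuple(map(int,L[1])),255,13)
    n,_,st,ce=cv2.connectedComponentsWithStats(m&k)
    out=[]
    for j in range(1,n):
        if st[j,4]>=8: out.append((int(st[j,4]),*(A.T@(onz('side',*ce[j],z)[:2]-p[:2])).round(4)))
    return s['t'],out
E
python3 - <<'E'
from h import *
print(spool(cv2.imread('pics/side1.png')))
for i in range(2): print(spool())
E
```

```text
(5.1, [(21, np.float64(0.0536), np.float64(0.0633))])
(5.1, [(22, np.float64(0.0519), np.float64(0.0659))])
(5.15, [(20, np.float64(0.0521), np.float64(0.0651))])
```

Call:
carry_out(fingers=[0.6,0.6,0.6,0.6,0.6,0.6,0.6,0.6,0.6,0.6,0.6,0.6], dp=[[0,0.01,-0.05],[0,0.02,-0.1],[0,0.03,-0.15],[0,0.04,-0.2],[0,0.05,-0.2],[0,0.06,-0.2],[0,0.07,-0.15],[0,0.08,-0.1],[0,0.09,-0.05],[0,0.1,0],[0,0.11,0],[0,0.12,0]], roll=[0,0,0,0,0,0,0,0,0,0,0,0])

```text
t: 6.4
tool_pos: [0.5032, -0.2069, 0.1702]
orientation: [0.999, 0.046, -0.0, -0.0]
wrist_force: [0.2, -0.3, -7.6]
opening: 0.452
grasp_force: 45.0
```

Call:
carry_out(fingers=[0.6,0.6,0.6,0.6,0.6,0.6,0.6,0.6,0.6,0.6,0.6,0.6], dp=[[0,0.12,0],[0,0.11,0],[0,0.1,0],[0,0.09,0],[0,0.08,0],[0,0.07,0],[0,0.06,0],[0,0.05,0],[0,0.04,0],[0,0.03,0],[0,0.02,0],[0,0.01,0]], roll=[0,0,0,0,0,0,0,0,0,0,0,0])

```text
t: 7.6
tool_pos: [0.5062, -0.2377, 0.1706]
orientation: [0.999, 0.046, 0.0, 0.0]
wrist_force: [0.2, -0.7, -7.8]
opening: 0.456
grasp_force: 45.0
```

Run:
```python
from h import *
for i in range(4): print(spool())
go(.5,-.24,.173)
```

```text
(7.6, [(21, np.float64(0.0525), np.float64(0.0652))])
(7.65, [(22, np.float64(0.0524), np.float64(0.0658))])
(7.7, [(21, np.float64(0.0522), np.float64(0.066))])
(7.75, [(22, np.float64(0.0524), np.float64(0.0653))])
t 7.8 pos [ 0.5062 -0.2376  0.1706] yaw 5.266302063013584 tilt [ 0.0001 -0.    ]
units [-0.16   0.046 -0.061]
```

```bash
cat > sim.py <<'E'
import numpy as np
def sim(rows,y0=.0655,tail=15,lag=.06,fr=.006*9.81*.72):
    # rows: tray +y shift units of .04 per .1s ; 1st-order-lag tracking twice
    dt=.001;v=np.repeat(np.array(list(rows)+[0]*tail)*.4,100);f=g=0;y=y0;w=0;out=[]
    for k,u in enumerate(v):
        f+=(u-f)*dt/(lag/2);g0=g;g+=(f-g)*dt/(lag/2);a=-.72*(g-g0)/dt
        if abs(w)<1e-9 and abs(a)<fr: w=0
        else:
            n=w+(a-np.sign(w if abs(w)>1e-9 else a)*fr)*dt
            w=0 if n*w<0 and abs(a)<fr else n
        y+=w*dt;out.append((y,w))
    o=np.array(out);return sum(rows)*.04,o[-1,0],o[:,0].min(),o[:,0].max(),o[-1,1]
E
python3 - <<'E'
from sim import *
for r in ([.1,.2,.3,.4,.4,.4,.3,.2,.1],[.2,.4,.5,.5,.5,.3,.1],[.1,.3,.5,.5,.5,.3,.2,.1],[.1,.3,.5,.5,.5,.4,.2,.1],[.2,.4,.5,.5,.4,.3,.2,.1],[.2,.4,.6,.6,.4,.3,.2,.1],[.3,.5,.5,.4,.3,.2,.2,.1,.1,.05]):
    for lag in(.02,.1): print(r,np.round(sim(r,lag=lag),4))
E
```

```text
[0.1, 0.2, 0.3, 0.4, 0.4, 0.4, 0.3, 0.2, 0.1] [0.096  0.0254 0.0136 0.0655 0.    ]
[0.1, 0.2, 0.3, 0.4, 0.4, 0.4, 0.3, 0.2, 0.1] [0.096  0.0319 0.0172 0.0655 0.    ]
[0.2, 0.4, 0.5, 0.5, 0.5, 0.3, 0.1] [0.1    0.0137 0.0044 0.0655 0.    ]
[0.2, 0.4, 0.5, 0.5, 0.5, 0.3, 0.1] [0.1    0.0177 0.0078 0.0655 0.    ]
[0.1, 0.3, 0.5, 0.5, 0.5, 0.3, 0.2, 0.1] [0.1    0.0167 0.0074 0.0655 0.    ]
[0.1, 0.3, 0.5, 0.5, 0.5, 0.3, 0.2, 0.1] [0.1    0.0226 0.0107 0.0655 0.    ]
[0.1, 0.3, 0.5, 0.5, 0.5, 0.4, 0.2, 0.1] [0.104  0.0138 0.0045 0.0655 0.    ]
[0.1, 0.3, 0.5, 0.5, 0.5, 0.4, 0.2, 0.1] [0.104  0.0199 0.0078 0.0655 0.    ]
[0.2, 0.4, 0.5, 0.5, 0.4, 0.3, 0.2, 0.1] [0.104  0.0138 0.0045 0.0655 0.    ]
[0.2, 0.4, 0.5, 0.5, 0.4, 0.3, 0.2, 0.1] [0.104  0.0197 0.0078 0.0655 0.    ]
[0.2, 0.4, 0.6, 0.6, 0.4, 0.3, 0.2, 0.1] [ 0.112   0.0081 -0.0013  0.0655  0.    ]
[0.2, 0.4, 0.6, 0.6, 0.4, 0.3, 0.2, 0.1] [0.112  0.014  0.002  0.0655 0.    ]
[0.3, 0.5, 0.5, 0.4, 0.3, 0.2, 0.2, 0.1, 0.1, 0.05] [0.106  0.0152 0.0074 0.0655 0.    ]
[0.3, 0.5, 0.5, 0.4, 0.3, 0.2, 0.2, 0.1, 0.1, 0.05] [0.106  0.0191 0.0105 0.0655 0.    ]
```

Call:
carry_out(fingers=[0.6,0.6,0.6,0.6,0.6,0.6,0.6,0.6,0.6,0.6,0.6,0.6,0.6,0.6], dp=[[0,-0.2,0],[0,-0.4,0],[0,-0.6,0],[0,-0.6,0],[0,-0.5,0],[0,-0.4,0],[0,-0.2,0],[0,-0.1,0],[0,0,0],[0,0,0],[0,0,0],[0,0,0],[0,0,0],[0,0,0]], roll=[0,0,0,0,0,0,0,0,0,0,0,0,0,0])

```text
t: 9.2
tool_pos: [0.4952, -0.1183, 0.1705]
orientation: [0.999, 0.046, 0.0, 0.0]
wrist_force: [-0.7, -0.1, -7.3]
opening: 0.459
grasp_force: 45.0
```

Run:
```python
from h import *
I=env.capture('side');cv2.imwrite('pics/side2.png',I)
print(spool(I))
for i in range(4): print(spool())
go(.5,-.24,.173)
```

```text
(9.25, [(31, np.float64(0.0518), np.float64(0.0317))])
(9.25, [(31, np.float64(0.0522), np.float64(0.031))])
(9.3, [(29, np.float64(0.0522), np.float64(0.0312))])
(9.35, [(29, np.float64(0.0522), np.float64(0.0312))])
(9.4, [(31, np.float64(0.0522), np.float64(0.0309))])
t 9.45 pos [ 0.4952 -0.1182  0.1706] yaw 5.257698361889438 tilt [ 0.0001 -0.    ]
units [-0.16   3.044 -0.061]
```

Call:
carry_out(fingers=[0.6,0.6,0.6,0.6,0.6,0.6,0.6,0.6,0.6,0.6,0.6,0.6,0.6,0.6,0.6,0.6], dp=[[0,0.01,0],[0,0.02,0],[0,0.03,0],[0,0.04,0],[0,0.05,0],[0,0.06,0],[0,0.07,0],[0,0.08,0],[0,0.09,0],[0,0.1,0],[0,0.11,0],[0,0.12,0],[0,0.13,0],[0,0.14,0],[0,0.15,0],[0,0.16,0]], roll=[0,0,0,0,0,0,0,0,0,0,0,0,0,0,0,0])

```text
t: 11.05
tool_pos: [0.5002, -0.1729, 0.1706]
orientation: [0.999, 0.046, 0.0, 0.0]
wrist_force: [-1.0, -0.5, -7.2]
opening: 0.452
grasp_force: 45.0
```

Call:
carry_out(fingers=[0.6,0.6,0.6,0.6,0.6,0.6,0.6,0.6,0.6,0.6,0.6,0.6,0.6,0.6,0.6,0.6,0.6,0.6], dp=[[0,0.16,0],[0,0.15,0],[0,0.14,0],[0,0.13,0],[0,0.12,0],[0,0.11,0],[0,0.1,0],[0,0.09,0],[0,0.08,0],[0,0.07,0],[0,0.06,0],[0,0.05,0],[0,0.04,0],[0,0.03,0],[0,0.02,0],[0,0.01,0],[0,0,0],[0,0,0]], roll=[0,0,0,0,0,0,0,0,0,0,0,0,0,0,0,0,0,0])

```text
t: 12.85
tool_pos: [0.5052, -0.2264, 0.1706]
orientation: [0.999, 0.046, 0.0, 0.0]
wrist_force: [0.1, -0.4, -6.7]
opening: 0.455
grasp_force: 45.0
```

Run:
```python
from h import *
for i in range(3): print(spool())
go(.5,-.24,.173)
```

```text
(12.85, [(19, np.float64(0.0518), np.float64(0.0312))])
(12.9, [(19, np.float64(0.0518), np.float64(0.0312))])
(12.95, [(19, np.float64(0.0519), np.float64(0.0312))])
t 13.0 pos [ 0.5052 -0.2264  0.1706] yaw 5.265897856043784 tilt [ 0. -0.]
units [-0.16   0.326 -0.061]
```

Slow moves leave the spool in place, so I'll repeat the same fast burst.

Call:
carry_out(fingers=[0.6,0.6,0.6,0.6,0.6,0.6,0.6,0.6,0.6,0.6,0.6,0.6,0.6,0.6], dp=[[0,-0.2,0],[0,-0.4,0],[0,-0.6,0],[0,-0.6,0],[0,-0.5,0],[0,-0.4,0],[0,-0.2,0],[0,-0.1,0],[0,0,0],[0,0,0],[0,0,0],[0,0,0],[0,0,0],[0,0,0]], roll=[0,0,0,0,0,0,0,0,0,0,0,0,0,0])

```text
t: 14.4
tool_pos: [0.4942, -0.1072, 0.1705]
orientation: [0.999, 0.046, 0.0, 0.0]
wrist_force: [-0.5, 0.7, -7.1]
opening: 0.457
grasp_force: 45.0
```

Run:
```python
from h import *
I=env.capture('side');cv2.imwrite('pics/side3.png',I)
print(spool(I))
for i in range(2): print(spool())
go(.5,-.24,.173)
cv2.imwrite('pics/z3.png',cv2.resize(I[150:260,240:380],(700,550),interpolation=2))
```

```text
(14.45, [(28, np.float64(0.0517), np.float64(-0.0041))])
(14.45, [(27, np.float64(0.0517), np.float64(-0.0037))])
(14.5, [(25, np.float64(0.0515), np.float64(-0.0036))])
t 14.55 pos [ 0.4942 -0.107   0.1706] yaw 5.257857994419371 tilt [ 0.0001 -0.0001]
units [-0.16   3.324 -0.061]
```

View pics/z3.png

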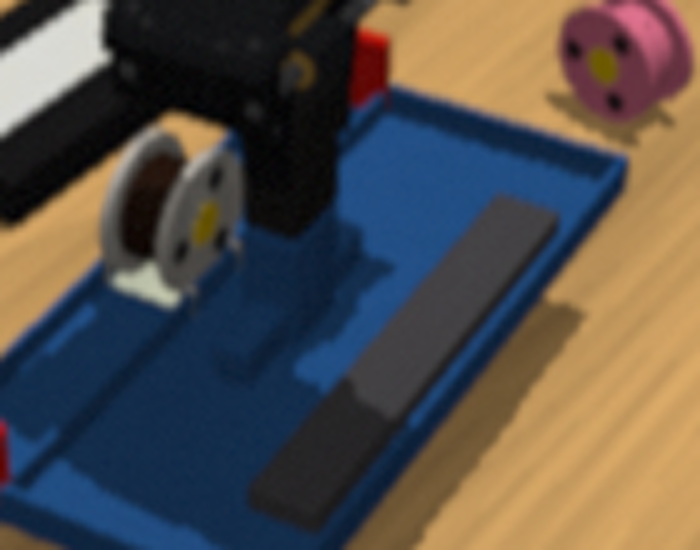

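The crop shows the spool hub at (207,222), right above the window between its two white marks (190,290) and (237,245). I'll back the tray slowly to its own place and hold.

Call:
carry_out(fingers=[0.6,0.6,0.6,0.6,0.6,0.6,0.6,0.6,0.6,0.6,0.6,0.6,0.6,0.6], dp=[[0,0.01,0],[0,0.02,0],[0,0.03,0],[0,0.04,0],[0,0.05,0],[0,0.06,0],[0,0.07,0],[0,0.08,0],[0,0.09,0],[0,0.1,0],[0,0.11,0],[0,0.12,0],[0,0.13,0],[0,0.14,0]], roll=[0,0,0,0,0,0,0,0,0,0,0,0,0,0])

```text
t: 15.95
tool_pos: [0.498, -0.1494, 0.1705]
orientation: [0.999, 0.046, 0.0, 0.0]
wrist_force: [-0.0, 0.1, -8.1]
opening: 0.458
grasp_force: 45.0
```

Call:
carry_out(fingers=[0.6,0.6,0.6,0.6,0.6,0.6,0.6,0.6,0.6,0.6,0.6,0.6,0.6,0.6,0.6,0.6,0.6], dp=[[0,0.14,0],[0,0.13,0],[0,0.12,0],[0,0.11,0],[0,0.1,0],[0,0.09,0],[0,0.08,0],[0,0.07,0],[0,0.06,0],[0,0.05,0],[0,0.04,0],[0,0.03,0],[0,0.02,0],[0,0.01,0],[0,0,0],[0,0,0],[0,0,0]], roll=[0,0,0,0,0,0,0,0,0,0,0,0,0,0,0,0,0])

```text
t: 17.65
tool_pos: [0.5019, -0.1906, 0.1706]
orientation: [0.999, 0.046, 0.0, 0.0]
wrist_force: [0.4, -0.9, -7.5]
opening: 0.457
grasp_force: 45.0
```

Call:
carry_out(fingers=[0.6,0.6,0.6,0.6,0.6,0.6,0.6,0.6,0.6,0.6,0.6,0.6,0.6,0.6,0.6,0.6,0.6,0.6,0.6,0.6], dp=[[0,0,0],[0,0,0],[0,0,0],[0,0,0],[0,0,0],[0,0,0],[0,0,0],[0,0,0],[0,0,0],[0,0,0],[0,0,0],[0,0,0],[0,0,0],[0,0,0],[0,0,0],[0,0,0],[0,0,0],[0,0,0],[0,0,0],[0,0,0]], roll=[0,0,0,0,0,0,0,0,0,0,0,0,0,0,0,0,0,0,0,0])

```text
t: 19.65
tool_pos: [0.5019, -0.1907, 0.1706]
orientation: [0.999, 0.046, 0.0, 0.0]
wrist_force: [-0.2, 0.4, -7.8]
opening: 0.458
grasp_force: 45.0
```

Call:
carry_out(fingers=[0.6,0.6,0.6,0.6,0.6,0.6,0.6,0.6], dp=[[0,0,0],[0,0,0],[0,0,0],[0,0,0],[0,0,0],[0,0,0],[0,0,0],[0,0,0]], roll=[0,0,0,0,0,0,0,0])

```text
t: 20.45
tool_pos: [0.5019, -0.1906, 0.1705]
orientation: [0.999, 0.046, 0.0, 0.0]
wrist_force: [0.1, 0.6, -6.6]
opening: 0.457
grasp_force: 45.0
```

Run:
```python
from h import *
for i in range(2): print(spool())
# goal: grip so that window lies over the glass
th=np.radians(5.26);gx,gy=.5345-.065*np.cos(th),.168-.065*np.sin(th);print(gx,gy);go(gx,gy,.1706)
```

```text
(20.45, [(22, np.float64(0.0522), np.float64(-0.0046))])
(20.5, [(22, np.float64(0.0523), np.float64(-0.0054))])
0.4697737187464309 0.16204109782897247
t 20.55 pos [ 0.5019 -0.1906  0.1705] yaw 5.26151703204685 tilt [ 0.     -0.0001]
units [ 9.000e-03 -8.854e+00 -2.000e-03]
```

Call:
carry_out(fingers=[0.6,0.6,0.6,0.6,0.6,0.6,0.6,0.6,0.6,0.6,0.6,0.6,0.6,0.6,0.6,0.6,0.6,0.6,0.6,0.6], dp=[[0,-0.01,0],[0,-0.02,0],[0,-0.03,0],[0,-0.04,0],[0,-0.05,0],[0,-0.06,0],[0,-0.07,0],[0,-0.08,0],[0,-0.09,0],[0,-0.1,0],[0,-0.11,0],[0,-0.12,0],[0,-0.13,0],[0,-0.14,0],[0,-0.15,0],[0,-0.15,0],[0,-0.16,0],[0,-0.17,0],[0,-0.18,0],[0,-0.19,0]], roll=[0,0,0,0,0,0,0,0,0,0,0,0,0,0,0,0,0,0,0,0])

```text
t: 22.55
tool_pos: [0.4943, -0.1084, 0.1706]
orientation: [0.999, 0.046, 0.0, 0.0]
wrist_force: [-0.2, 0.4, -7.7]
opening: 0.455
grasp_force: 45.0
```

Call:
carry_out(fingers=[0.6,0.6,0.6,0.6,0.6,0.6,0.6,0.6,0.6,0.6,0.6,0.6,0.6,0.6,0.6,0.6,0.6,0.6,0.6,0.6], dp=[[0,-0.2,0],[0,-0.21,0],[0,-0.22,0],[0,-0.23,0],[0,-0.24,0],[0,-0.25,0],[0,-0.26,0],[0,-0.27,0],[0,-0.28,0],[0,-0.29,0],[0,-0.29,0],[0,-0.28,0],[0,-0.27,0],[0,-0.26,0],[0,-0.25,0],[0,-0.24,0],[0,-0.23,0],[0,-0.22,0],[0,-0.21,0],[0,-0.2,0]], roll=[0,0,0,0,0,0,0,0,0,0,0,0,0,0,0,0,0,0,0,0])

```text
t: 24.55
tool_pos: [0.4763, 0.0868, 0.1705]
orientation: [0.999, 0.046, -0.0, 0.0]
wrist_force: [1.0, -0.2, -7.4]
opening: 0.457
grasp_force: 45.0
```

Call:
carry_out(fingers=[0.6,0.6,0.6,0.6,0.6,0.6,0.6,0.6,0.6,0.6,0.6,0.6,0.6,0.6,0.6,0.6,0.6,0.6,0.6,0.6], dp=[[0,-0.19,0],[0,-0.18,0],[0,-0.17,0],[0,-0.16,0],[0,-0.15,0],[0,-0.14,0],[0,-0.13,0],[0,-0.12,0],[0,-0.11,0],[0,-0.1,0],[0,-0.09,0],[0,-0.08,0],[0,-0.07,0],[0,-0.06,0],[0,-0.05,0],[0,-0.04,0],[0,-0.03,0],[0,-0.02,0],[0,-0.01,0],[0,0,0]], roll=[0,0,0,0,0,0,0,0,0,0,0,0,0,0,0,0,0,0,0,0])

```text
t: 26.55
tool_pos: [0.4694, 0.1618, 0.1705]
orientation: [0.999, 0.046, 0.0, 0.0]
wrist_force: [-0.1, 1.1, -7.0]
opening: 0.453
grasp_force: 45.0
```

Run:
```python
from h import *
I=env.capture('side');cv2.imwrite('pics/side4.png',I)
print(spool(I));print(spool())
go(.4698,.162,.1706)
```

```text
(26.6, [(42, np.float64(0.0507), np.float64(-0.0017))])
(26.6, [(44, np.float64(0.0508), np.float64(-0.0013))])
t 26.65 pos [0.4695 0.1617 0.1705] yaw 5.248872512979221 tilt [ 0.     -0.0002]
units [ 0.009 -0.006 -0.002]
```

View pics/side4.png

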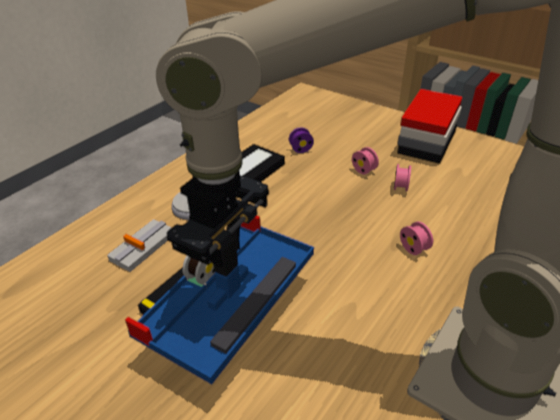

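The picture shows the tray held level over the scanner with the spool near (197,268) over the window. Next I'll hold for 4 s.

Call:
carry_out(fingers=[0.6,0.6,0.6,0.6,0.6,0.6,0.6,0.6,0.6,0.6,0.6,0.6,0.6,0.6,0.6,0.6,0.6,0.6,0.6,0.6], dp=[[0,0,0],[0,0,0],[0,0,0],[0,0,0],[0,0,0],[0,0,0],[0,0,0],[0,0,0],[0,0,0],[0,0,0],[0,0,0],[0,0,0],[0,0,0],[0,0,0],[0,0,0],[0,0,0],[0,0,0],[0,0,0],[0,0,0],[0,0,0]], roll=[0,0,0,0,0,0,0,0,0,0,0,0,0,0,0,0,0,0,0,0])

```text
t: 28.65
tool_pos: [0.4694, 0.1619, 0.1705]
orientation: [0.999, 0.046, 0.0, 0.0]
wrist_force: [0.5, -0.9, -7.5]
opening: 0.455
grasp_force: 45.0
```

Call:
carry_out(fingers=[0.6,0.6,0.6,0.6,0.6,0.6,0.6,0.6,0.6,0.6,0.6,0.6,0.6,0.6,0.6,0.6,0.6,0.6,0.6,0.6], dp=[[0,0,0],[0,0,0],[0,0,0],[0,0,0],[0,0,0],[0,0,0],[0,0,0],[0,0,0],[0,0,0],[0,0,0],[0,0,0],[0,0,0],[0,0,0],[0,0,0],[0,0,0],[0,0,0],[0,0,0],[0,0,0],[0,0,0],[0,0,0]], roll=[0,0,0,0,0,0,0,0,0,0,0,0,0,0,0,0,0,0,0,0])

```text
t: 30.65
tool_pos: [0.4694, 0.1618, 0.1705]
orientation: [0.999, 0.046, 0.0, 0.0]
wrist_force: [-0.6, -0.2, -6.9]
opening: 0.459
grasp_force: 45.0
```

Run:
```python
from h import *
t,o=spool();print(t,o)
if o and abs(o[0][2])<.012: print(env.sign_off())
```

```text
30.65 [(43, np.float64(0.0507), np.float64(-0.0015))]
the job is handed in; nothing more can be done
None
```

The job is handed in at 30.7 s: after about 6 s over the window on the tray's own side, the spool was held 4 s over the scanner, about 2 mm from the window's middle, with the tray about 72 mm above the bench and still gripped; the judging result was not shown.

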